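# Register a drawer front against the drilling fence

### The job

Push the small oak-coloured drawer front along the bench until its long edge sits flush against the long aluminium fence and its short end is flush against the green stop (not the red one), ready for drilling. Nudge it with the fingertips only: it must stay flat on the bench, never picked up or tipped. Leave the glue bottle, knife and dowel tub where they are.

Things in the scene. Friction and masses are not known exactly. Their poses are not given: they have to be found in the camera images.
- drawer_front: loose oak-coloured drawer front, a flat board lying on the white bench, 100 mm (its x) by 150 mm (its y) by 18 mm thick, about 0.15 to 0.31 kg (it slides under a push of some 1 to 4 N), two black pencil crosses on top. Origin at the centre of its underside; z up. Its long edges run along its y axis. At the start its +x long edge roughly faces the fence (up to 0.35 rad askew), 30 to 80 mm short of it, between the two stops
- fence: straight aluminium fence fixed to the bench, 480 mm long (its y), 30 mm wide, 30 mm high. Origin at bench level, in the middle of its working face, which is the face towards the robot; its +x axis points from that face into the fence (away from the robot), y runs along the fence
- green_stop: green stop block fixed to the bench and against the fence's working face, 60 mm along the fence's x, 30 mm along the fence's y, 26 mm high, with a black thumb screw on top (to 36 mm). Origin at the centre of its underside, 30 mm out from the fence face and about 180 to 210 mm from the fence's middle; its axes are parallel to the fence's. It may be at either end (fence's +y or -y); the drawer front goes against its inner side, the one facing the fence's middle
- red_stop: red stop block, same shape as the green one, fixed near the other end of the fence; not wanted for this job
- glue_bottle: bystander: loose white bottle with orange cap standing upright, 60 mm diameter, 150 mm high; origin at the centre of its underside
- knife: bystander: loose blue-handled utility knife, 148 mm long (its x), 24 mm wide, 18 mm high, lying beyond the fence; origin on the bench near its middle
- dowel_tub: bystander: loose white open tub of wooden dowels, 120 x 120 x 60 mm high; origin at the centre of its underside
Mind the look-alikes: they are no part of the job. Of the things shaped like the green_stop, the green one is meant. Several things look just like the drawer_front: the one meant starts farthest to the robot's left.

How it is judged:
By the outcome, as a careful person would: the job done as asked, in the order asked, and still so for the second after the job is handed in, with the robot touching nothing.
It also fails if it takes over 64 s, if anything falls off the work surface, if the arm or the gripper's body presses on something with over 40 N, if the wrist force passes 120 N, or if a joint passes its speed limit or range.

### The arm

A 7-joint arm with a two-finger parallel gripper is mounted at the origin on the work surface. World frame = base frame: x ahead of the robot, y to its left, z up, the work surface at z = 0. Lengths are in m, angles in degrees, forces in N, time in s.
With the tool pointing down it reaches from about 0.35 to 0.775 m from the base axis. Payload 3.1 kg.
Tool frame: the origin (TCP) lies on the centre line of the jaws, within the pads' length; the fingertips stand 17 mm ahead of it and the grasp point (between the pads) lies 2 mm behind it (robot.tip_reach is the distance from the TCP to the fingertips, in m); z points along the fingers, y is the line along which they close (so a half turn about z gives the same grasp; the last joint's range is limited). The gripper opens to 85 mm and grips with 20 to 120 N. Pads are 22 mm wide; open, the fingers measure 114 mm over their backs; the gripper's body (76 mm by 85 mm) begins 54 mm behind the grasp point. The pads swing forward as they close: fully open they stand 13 mm farther back than shut.
Start: joints at [71.35, 17.813, 0.802, 86.603, -0.252, 75.585, -1.558], TCP at [0.154, -0.528, 0.248] pointing down, gripper open.
Joint ranges: [-154.91, 154.91], [-16.99, 109.72], [-72.82, 74.43], [7.12, 147.25], [-82.49, 262.49], [11.32, 116.49], [-174.64, 174.64]. Speed limits (degrees/s): [159.86, 159.86, 180, 180, 180, 180, 180].

### API

Orientations are given as [roll, pitch, yaw] about the fixed x, y, z axes, in that order (R = Rz(yaw) Ry(pitch) Rx(roll)).
In Python, from station import robot, fingers, vision, workorder, recognise gives the robot as it stands. Calls block until the motion is done:
- robot.move_to(position, orientation): joint-space move of the TCP to a pose.
- robot.line_to(position, orientation=None, velocity=0.15, f_stop=None): straight line of the TCP; orientation=None keeps the orientation; velocity is the mean speed in m/s. With f_stop (N) it stops when the force on the tool has changed by that much, and returns True; else False.
- robot.move_j(angles): joint-space move.
- fingers.gripper_to(opening, force=None): opening from 0.0 (shut) to 1.0 (fully open); force is the grip in N (None keeps the last); returns when the fingers have stopped.
- robot.pause(seconds).
- robot.inverse_kinematics(position, orientation): joint angles nearest the present ones, or None.
- vision.grab_frame(name): name is "side" or "top" or "wrist"; returns the picture (420x560x3 uint8, red, green, blue); there is no depth.
- vision.calibration(name): a dict with "mtx" (3x3 intrinsics, pixels), "k1" (the pictures are not rectified: a ray, as slopes to the right and down, at radius r is drawn at 1 + k1 r^2 times it, then the intrinsics apply), "extrinsics" (4x4, takes a point from world to camera coordinates); the wrist camera has in their place "T_tool_cam" (4x4, takes a point from camera to tool coordinates, whose origin is the TCP and whose axes are the flange's). Camera axes: x right, y up, looking along -z (the intrinsics and any distortion apply to the point x, -y, -z); pixel columns grow to the right and rows downward; lengths in m; the calibration is good to about 2 mm. A picture is of the moment at which its call begins: read the wrist's pose just before it. calibration takes no time and is no camera call.
A pose or a line that the arm cannot do raises robot.PlanningError and nothing moves.
- workorder.close_job(): hands the job in; it is judged then, once.
Trained networks look in the newest picture that a camera, given by its name, has taken for a name from the list of things; names that differ only in an ending like _2 or _b are one class to them, and where a whole thing is asked for, a point or a joint stands for the part that bears it (a point fixed in the world has none). Each returns a list of dicts, best first, with "p" (0 to 1); they miss things now and then, are a little off and sometimes report something else, mostly with a low value. They report only what shows in the picture. A call takes as long as a camera call. They do not tell look-alikes from the thing itself.
- recognise(label, camera): "rect" ([centre column, centre row, width, height] in pixels, round what is visible of it).
Readings, each from a call of its own:
- robot.current_time_s(): time.
- robot.current_joint_positions(): joint angles.
- robot.current_dq(): joint speeds.
- robot.current_joint_torque(): joint torques, N m.
- robot.current_tool_pos(): TCP position.
- robot.current_eef_rot(): TCP orientation.
- robot.current_contact_force(): force on the tool from outside, world axes, zero at the start.
- robot.current_torque(): the same for the moment, N m.
- robot.current_finger_gap(): opening from 0.0 (shut) to 1.0 (fully open).
- robot.current_gripper_force(): force on a finger pad.
Only numpy, scipy, OpenCV 4.12 (cv2) and the standard library are available. Lean on these libraries where they do the work, as an engineer would, in place of code of your own. Each camera call takes 0.05 s, during which the arm holds its last target. There are 200 camera calls.

## Working session

There is one attempt and no reset: what is moved stays moved. The work goes in short steps, each a Python script; the robot and the scene stay as the last script left them, time stands still between calls to the robot, and variables do not carry over. Pictures are saved under pics/ and viewed, at most 10 in all, crops included, and the job is handed in when it is done.

```bash
mkdir -p pics; ls; python3 - <<'E'
from station import robot, fingers, vision, workorder, recognise
import cv2
for c in ("top","side"):
    im=vision.grab_frame(c); cv2.imwrite(f"pics/{c}0.png",im[:,:,::-1])
    k=vision.calibration(c); print(c,k)
    for l in ("drawer_front","green_stop","red_stop","fence","glue_bottle","dowel_tub"):
        print(l,[(round(d["p"],2),[round(float(v)) for v in d["rect"]]) for d in recognise(l,c)][:4])
print(robot.current_time_s())
E
```

```text
pics
top {'mtx': array([[540.90716866,   0.        , 288.06561905],
       [  0.        , 540.90716866, 210.18090952],
       [  0.        ,   0.        ,   1.        ]]), 'k1': -0.10028826233868492, 'extrinsics': array([[-2.52222434e-02, -9.99681742e-01,  5.02361852e-04,
        -7.87691140e-03],
       [ 9.97458108e-01, -2.51326344e-02,  6.66758894e-02,
        -6.61412620e-01],
       [-6.66420436e-02,  2.18280041e-03,  9.97774560e-01,
        -1.12438250e+00],
       [ 0.00000000e+00,  0.00000000e+00,  0.00000000e+00,
         1.00000000e+00]])}
drawer_front [(0.98, [269, 278, 79, 67]), (0.6, [353, 125, 86, 76])]
green_stop [(0.93, [361, 244, 17, 28]), (0.85, [364, 308, 23, 35])]
red_stop [(0.69, [175, 231, 15, 28])]
fence [(0.88, [270, 217, 228, 35])]
glue_bottle [(0.96, [126, 260, 46, 26])]
dowel_tub [(0.61, [427, 250, 71, 70])]
side {'mtx': array([[421.45260732,   0.        , 286.72790059],
       [  0.        , 421.45260732, 204.52586076],
       [  0.        ,   0.        ,   1.        ]]), 'k1': -0.12898919201601555, 'extrinsics': array([[-0.85898384, -0.51199469, -0.00286464,  0.55830994],
       [ 0.38365758, -0.64735491,  0.65858825, -0.28821875],
       [-0.33904812,  0.56461762,  0.75249805, -0.70268154],
       [ 0.        ,  0.        ,  0.        ,  1.        ]])}
drawer_front [(0.78, [336, 254, 86, 75]), (0.77, [258, 148, 44, 50])]
green_stop [(0.89, [350, 179, 30, 24]), (0.86, [403, 203, 28, 25])]
red_stop [(0.94, [238, 298, 32, 32]), (0.47, [233, 225, 44, 53])]
fence [(0.71, [275, 233, 150, 155])]
glue_bottle [(0.85, [232, 346, 37, 62])]
dowel_tub [(0.69, [378, 146, 57, 54])]
0.7
```

```bash
python3 - <<'E'
import cv2
im=cv2.imread("pics/top0.png"); cv2.imwrite("pics/top0c.png",cv2.resize(im[90:360,80:480],None,fx=2,fy=2,interpolation=cv2.INTER_CUBIC))
E
```

```text
(no output)
```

View pics/top0c.png

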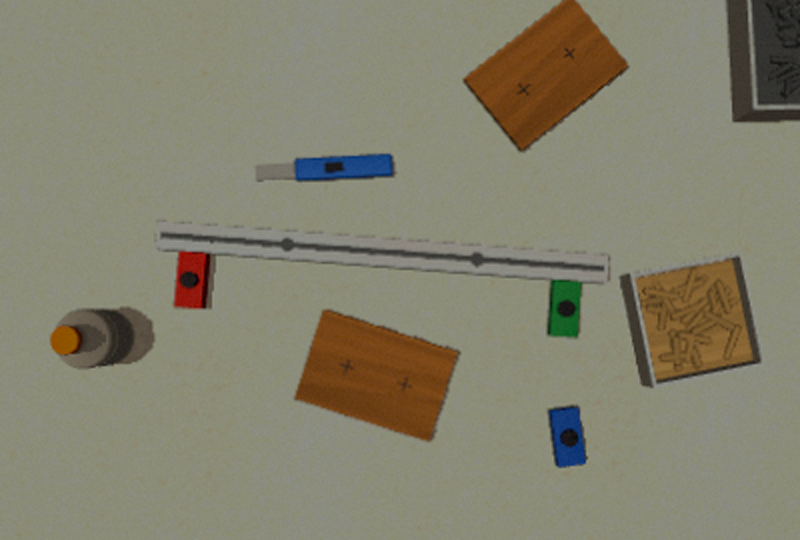

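View pics/side0.png

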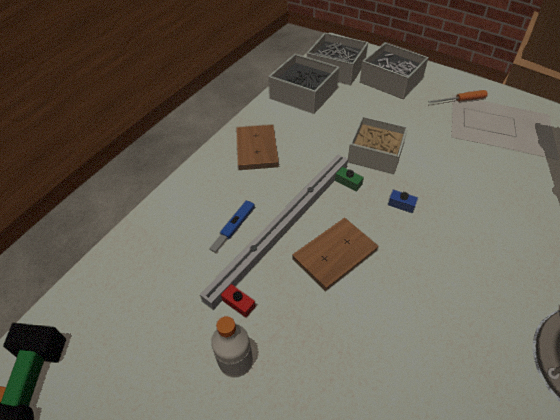

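The top view shows the target board at crop (377,375), between the red stop on the left and the green stop on the right at (565,308). The fence runs from (157,250) to (607,283). The side view agrees. The other board lies beyond the fence, and the blue block is a decoy. Next I'll segment these and convert to world positions.

```bash
cat > h.py <<'E'
import numpy as np, cv2
from scipy.optimize import least_squares
from station import robot, fingers, vision, workorder, recognise
def world(px,z,c="top"):
    k=vision.calibration(c); M=k["mtx"]; T=k["extrinsics"]
    out=[]
    for u,v in np.atleast_2d(px):
        d=np.array([(u-M[0,2])/M[0,0],(v-M[1,2])/M[1,1]]); r=np.hypot(*d); s=r
        for _ in range(20): s=r/(1+k["k1"]*s*s)
        d=d*s/max(r,1e-9)
        R=T[:3,:3]; C=-R.T@T[:3,3]; w=R.T@np.array([d[0],-d[1],-1.])
        out.append((C+w*(z-C[2])/w[2])[:2])
    return np.array(out)
def mask_rect(im,box,f,z):
    hsv=cv2.cvtColor(im,cv2.COLOR_RGB2HSV); m=f(hsv).astype(np.uint8)
    mm=np.zeros_like(m); x0,y0,x1,y1=box; mm[y0:y1,x0:x1]=m[y0:y1,x0:x1]
    mm=cv2.morphologyEx(mm,cv2.MORPH_CLOSE,np.ones((5,5)))
    cs,_=cv2.findContours(mm,cv2.RETR_EXTERNAL,cv2.CHAIN_APPROX_NONE)
    c=max(cs,key=cv2.contourArea)[:,0,:]
    W=world(c,z); (cx,cy),(w,h),a=cv2.minAreaRect((W*1000).astype(np.float32))
    b=cv2.boxPoints(((cx,cy),(w,h),a))
    return (cx,cy),(w,h),a,b
oak=lambda h:(h[...,0]<20)&(h[...,1]>140)
green=lambda h:(h[...,0]>45)&(h[...,0]<80)&(h[...,1]>120)
red=lambda h:((h[...,0]<6)|(h[...,0]>174))&(h[...,1]>150)
E
python3 - <<'E'
from h import *
im=vision.grab_frame("top"); np.set_printoptions(precision=1,suppress=True)
for n,b,f,z in (("board",(215,235,325,325),oak,.018),("green",(345,222,380,270),green,.026),("red",(160,205,195,250),red,.026)):
    r=mask_rect(im,b,f,z); print(n,np.round(r[0],1),np.round(r[1],1),round(r[2],1)); print(r[3])
# fence: edge lines; crop px/2+offset
p=np.array([[157,221],[157,249],[607,282],[607,255]])/2+[80,90]
print("fence",world(p,.03)*1000)
# column profiles across the near edge
g=cv2.cvtColor(im,cv2.COLOR_RGB2GRAY)
for u in (205,230,260,290,320,340): print(u,g[200:235,u])
print(robot.tip_reach)
E
```

```text
board [520.8  22. ] [148.8  98.9] 71.0
[[449.8 -32.3]
 [543.3 -64.5]
 [591.8  76.2]
 [498.2 108.4]]
green [ 586.2 -178.3] [30.8 58. ] 84.3
[[ 555.8 -190.8]
 [ 613.5 -196.5]
 [ 616.5 -165.8]
 [ 558.9 -160.1]]
red [625.9 214.2] [33.3 58.4] 84.5
[[595.3 200.4]
 [653.4 194.8]
 [656.6 228. ]
 [598.5 233.6]]
fence [[ 688.   249.5]
 [ 658.2  249.7]
 [ 611.5 -224.4]
 [ 639.9 -225.4]]
205 [138 135 136 136 136 141 137 138 135 104  63  65  97 142 138 139 141 120
  91 139 138 139 138 138 138 138 141 139 139 138 138 137 138 139 137]
230 [137 139 139 138 138 139 139 138 140 140 134 104  63  61 102 140 138 139
 139 121  96 138 139 139 138 137 139 139 137 139 138 137 139 138 140]
260 [139 138 140 139 137 141 141 132 121 136 136 138 137 117  62  60  92 137
 137 138 138 123  98 132 138 140 137 138 138 139 140 140 138 139 140]
290 [136 138 138 140 139 140 137 138 138 132 116 134 136 136 133 120  70  60
  87 132 138 138 139 131 115 115 138 141 140 139 137 138 137 139 140]
320 [141 139 139 139 140 139 139 139 139 139 138 130 126 136 137 133 119  73
  60  61  59  62  98 137 137 140 119  91 140 140 138 137 138 137 137]
340 [140 138 139 137 139 140 138 139 138 138 138 135 138 132 122 135 136 140
 139 120  58  60  96 140 138 138 140 127 103 121 138 140 139 138 138]
0.017
```

```bash
cat >> h.py <<'E'
th=np.radians(-5.62); ex=np.array([np.cos(th),np.sin(th)]); ey=np.array([-np.sin(th),np.cos(th)]); F0=np.array([.6336,0.])
def P(a,b,z): return [*(F0+a*1e-3*ex+b*1e-3*ey),z]
def infence(p): d=np.asarray(p)[:2]-F0; return np.round([d@ex*1e3,d@ey*1e3],1)
def st(s): print(s,infence(robot.current_tool_pos()),round(robot.current_tool_pos()[2],4),np.round(robot.current_contact_force(),1),round(robot.current_time_s(),1))
def snap(n):
    im=vision.grab_frame("top"); cv2.imwrite(f"pics/{n}.png",im[:,:,::-1]); return im
E
python3 - <<'E'
from h import *
O=[180,0,-5.62]
print(robot.inverse_kinematics(P(-215,11,.15),O), robot.inverse_kinematics(P(-48,105,.1),[180,0,-95.62]),robot.inverse_kinematics(P(-48,105,.1),[180,0,84.38]))
robot.move_to(P(-215,11,.15),O); st("above")
robot.line_to(P(-215,11,.05),velocity=.15)
print(robot.line_to(P(-215,11,.0),velocity=.02,f_stop=3)); st("down")
z=robot.current_tool_pos()[2]+.006
robot.line_to(P(-215,11,z),velocity=.05)
print(robot.line_to(P(-125,11,z),velocity=.04,f_stop=20)); st("pushed")
snap("a")
E
```

```text
[  34.17458135   12.51219428  -46.28942017  112.43463806   10.49653352
   59.27341554 -112.45444829] [ 25.15387556  46.14851521 -61.88140327  87.34177973  41.94233441
  72.09889425 131.73752033] [ 17.73620525  39.07910722 -46.32900817  87.62320555  29.87821706
  66.25110388 -40.02770853]
above [-214.6   10.1] 0.1501 [ 0.6 -0.2  0.1] 3.0
True
down [-215.   11.] 0.0039 [ 0.1 -0.6  4.8] 5.8
False
pushed [-125.1   11. ] 0.0099 [-0.5 -0.9 -0.8] 8.5
```

```bash
python3 - <<'E'
from h import *
z=robot.current_tool_pos()[2]
print(robot.line_to(P(-105,11,z),velocity=.02,f_stop=10)); st("flush")
im=snap("b"); 
cv2.imwrite("pics/bc.png",cv2.resize(im[180:320,180:400],None,fx=3,fy=3,interpolation=cv2.INTER_CUBIC)[:,:,::-1])
E
```

```text
True
flush [-111.3   10.8] 0.0089 [0.1 0.2 0.9] 9.4
```

View pics/bc.png

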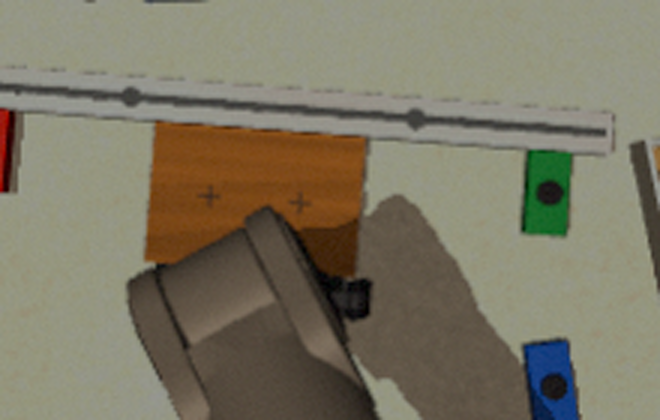

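The board is now flush with the fence. Next I'll push its +y end towards the green stop.

```bash
python3 - <<'E'
from h import *
px=[[231,221],[229,267.5]]; print([infence(w) for w in world(px,.018)])
robot.line_to(P(-135,11,.012),velocity=.1); robot.line_to(P(-135,11,.12),velocity=.2)
fingers.gripper_to(.4); O=[180,0,84.38]
robot.move_to(P(-50,125,.12),O); st("above"); print(robot.current_finger_gap())
robot.line_to(P(-50,125,.05),velocity=.15)
print(robot.line_to(P(-50,125,.0),velocity=.02,f_stop=3)); st("down")
z=robot.current_tool_pos()[2]+.006
robot.line_to(P(-50,125,z),velocity=.05)
print(robot.line_to(P(-50,8,z),velocity=.05,f_stop=15)); st("near")
print(robot.line_to(P(-50,-15,z),velocity=.02,f_stop=10)); st("end")
im=snap("c")
cv2.imwrite("pics/cc.png",cv2.resize(im[180:320,180:400],None,fx=3,fy=3,interpolation=cv2.INTER_CUBIC)[:,:,::-1])
E
```

```text
[array([-1.9, 97.6]), array([-100.4,   94.1])]
above [-50.2 124.5] 0.1198 [ 0.  -0.6  1.2] 12.2
0.4010181436632366
True
down [-50. 125.] 0.0164 [-0.5 -0.8  4.1] 14.4
False
near [-50.    8.2] 0.0224 [ 0.1  0.8 -0.4] 17.2
True
end [-50.8  -7.3] 0.0227 [-0.1  0.9 -0.3] 18.2
```

View pics/cc.png

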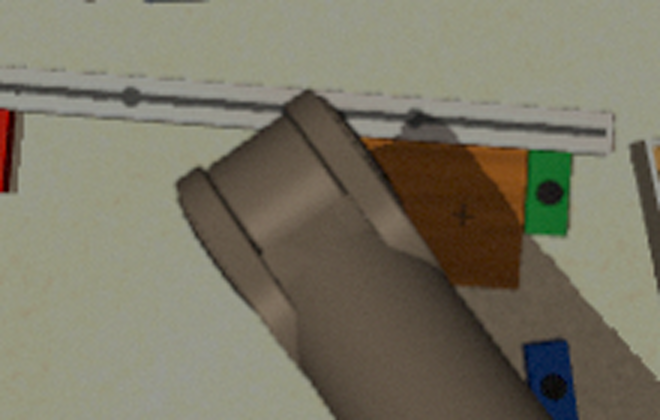

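```bash
python3 - <<'E'
from h import *
z0=robot.current_tool_pos()[2]
robot.line_to(P(-50,10,z0),velocity=.1); robot.line_to(P(-50,10,.12),velocity=.2)
fingers.gripper_to(.7); O=[180,0,-5.62]
robot.move_to(P(-130,-92,.12),O)
robot.line_to(P(-130,-92,.05),velocity=.15)
print(robot.line_to(P(-130,-92,.0),velocity=.02,f_stop=3)); st("down")
z=robot.current_tool_pos()[2]+.006
robot.line_to(P(-130,-92,z),velocity=.05)
print(robot.line_to(P(-104,-92,z),velocity=.02,f_stop=10)); st("fence")
robot.line_to(P(-130,-92,z),velocity=.1); robot.line_to(P(-130,-92,.12),velocity=.2)
robot.move_to(P(-190,130,.2),O); st("clear")
im=snap("d")
r=mask_rect(im,(260,200,360,290),oak,.018); print([infence(q/1000) for q in r[3]],r[1],r[2])
cv2.imwrite("pics/dc.png",cv2.resize(im[200:290,260:390],None,fx=6,fy=6,interpolation=cv2.INTER_CUBIC)[:,:,::-1])
E
```

```text
True
down [-130.  -92.] 0.0121 [-0.8  1.   3.6] 23.0
True
fence [-111.4  -92.2] 0.0169 [-0.3 -1.3  0.1] 24.4
clear [-189.5  127.7] 0.1987 [-0.5 -0.6 -0.9] 26.3
[array([ -99.1, -167.7]), array([  -0.3, -168.2]), array([  0.3, -19.2]), array([-98.4, -18.7])] (149.00570678710938, 98.7255859375) 84.12328338623047
```

View pics/dc.png

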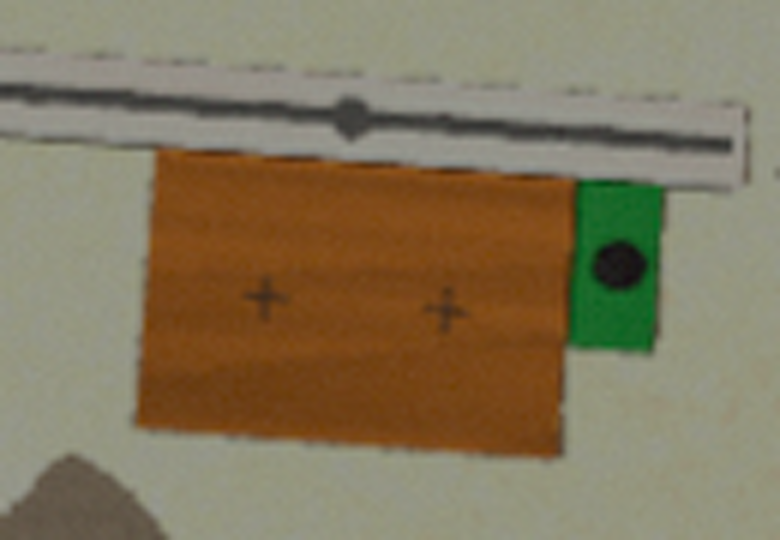

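The board at crop (355,305) sits against both the fence and the green stop. I'll do one light confirming push on the end, since there's time.

```bash
python3 - <<'E'
from h import *
fingers.gripper_to(.4); O=[180,0,84.38]
robot.move_to(P(-42,15,.12),O)
robot.line_to(P(-42,15,.0224),velocity=.1)
print(robot.line_to(P(-42,-15,.0224),velocity=.02,f_stop=8)); st("end")
robot.line_to(P(-42,15,.0224),velocity=.1); robot.line_to(P(-42,15,.12),velocity=.2)
robot.move_to(P(-190,130,.2),O); st("clear")
im=snap("e")
r=mask_rect(im,(260,200,360,290),oak,.018); print([infence(q/1000) for q in r[3]],r[1],r[2])
cv2.imwrite("pics/ec.png",cv2.resize(im[90:360,80:480],None,fx=2,fy=2,interpolation=cv2.INTER_CUBIC)[:,:,::-1])
E
```

```text
True
end [-42.6  -7.3] 0.0225 [ 0.7  1.  -0.2] 30.5
clear [-188.7  128. ] 0.1989 [ 0.1 -1.2 -0.9] 32.4
[array([ -99., -168.]), array([-1.000e-01, -1.681e+02]), array([  0.1, -19.3]), array([-98.8, -19.1])] (148.84974670410156, 98.84876251220703) 84.30390930175781
```

View pics/ec.png

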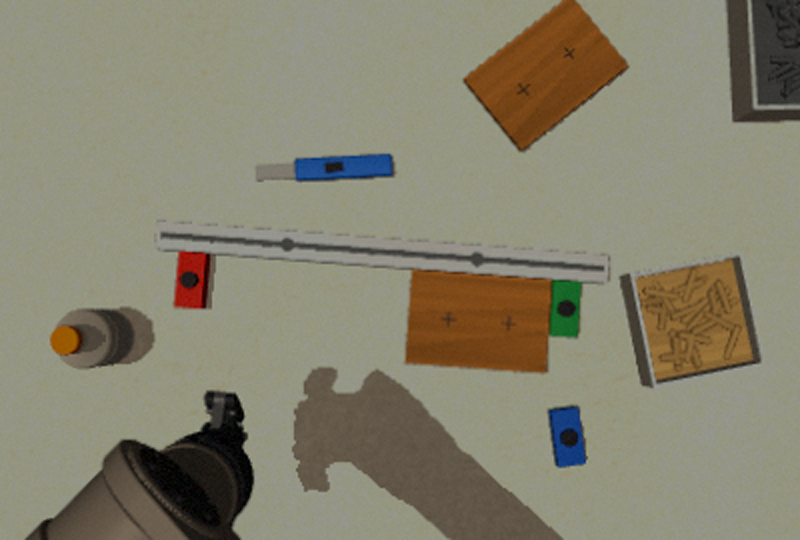

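The board at crop (478,320) is flush against the fence and the green stop. The bottle, knife and tub haven't moved, and the arm is clear of everything.

```bash
python3 -c "
from station import workorder
print(workorder.close_job())"
```

```text
the job is handed in; nothing more can be done
None
```

The drawer front is flush against the fence and the green stop and stayed flat on the bench; the glue bottle, knife and tub are where they were, and I handed the job in at about 32 s of the 64 s allowed.

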